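# Clear the deburring plate into its chip drawer

## Robot

A 7-joint arm with a two-finger parallel gripper is mounted at the origin on the work surface. World frame = base frame: x ahead of the robot, y to its left, z up, the work surface at z = 0. Lengths are in m, angles in rad, forces in N, time in s.
With the tool pointing down it reaches from about 0.4 to 0.85 m from the base axis. Payload 4.5 kg.
Tool frame: the origin (TCP) lies on the mounting face of the last link; the fingertips stand 173 mm ahead of it and the grasp point (between the pads) lies 155 mm ahead of it (r.grip_point_offset is the distance from the TCP to the grasp point, in m); z points along the fingers, y is the line along which they close (so a half turn about z gives the same grasp; the last joint's range is limited). The gripper opens to 85 mm and grips with 20 to 120 N. Pads are 22 mm wide; open, the fingers measure 114 mm over their backs; the gripper's body (76 mm by 85 mm) begins 54 mm behind the grasp point. The pads swing forward as they close: fully open they stand 13 mm farther back than shut.
Start: joints at [1.297, 0.689, -0.195, 1.565, 0.157, 0.902, -0.215], TCP at [0.189, -0.596, 0.405] pointing down, gripper open.
Joint ranges: [-3.01, 3.01], [-0.46, 2.08], [-1.47, 1.51], [0.13, 2.56], [-1, 4.14], [0.04, 2.09], [-2.66, 2.66]. Speed limits (rad/s): [2.57, 2.57, 3.14, 3.14, 3.14, 3.14, 3.14].

## Interface

Orientations are given as [roll, pitch, yaw] about the fixed x, y, z axes, in that order (R = Rz(yaw) Ry(pitch) Rx(roll)).
In Python, from workcell import r gives the robot as it stands.
- The arm moves only by the tool jog_arm, never from a script. Its argument "targets" is a list of rows, each a list of 7 numbers: the opening, from 0 (shut) to 1 (fully open), then the shift along the world's x, y, z in mm, then the turn, a rotation vector about the world's x, y, z in rad. In form: [[grip, tx, ty, tz, rx, ry, rz], ...]. A call has 1 to 20 rows; each row is the pose to reach, as a shift and turn from the pose commanded when the call began; what a row does not reach only later rows make up. A row lasts 1/8 s, in which the tool goes at most 62.5 mm and 10.7 degrees, less where a joint would pass 70% of its speed; a pose out of reach is approached as far as the arm can. A call with a gripper value outside its range is refused whole. The fingers move at their own pace and stop on an object; "grip_force" is the grip in N (left out, the last holds). Time passes only in rows, so rows that repeat a pose let the fingers close. It gives the time, the measured TCP pose, the force, the opening and the grip force at its end, in the units of the state.
- r.sense(): the state, without advancing time (a new reading comes with each control period).
- r.get_image(name): name is "scene" or "top"; returns the picture (480x640x3 uint8, red, green, blue); there is no depth.
- r.camera_model(name): a dict with "fovy" (degrees; the focal length in pixels is half the picture's height over the tangent of half this angle, whatever the lens; pixels are square), "cx", "cy" (the principal point, pixels), "R" (3x3) and "t" (3): a world point X has camera coordinates R X + t. Camera axes: x right, y down, z forward; pixel columns grow to the right and rows downward; lengths in m; the calibration is good to about 2 mm. A picture is of the moment at which its call begins. camera_model takes no time and is no camera call.
- r.close_job(): hands the job in; it is judged then, once.
The state is a dict: "t": time; "joint_pos": joint angles; "joint_velocities": joint speeds; "joint_torque": joint torques, N m; "tcp_pos": TCP position; "ee_rot": TCP orientation; "contact_force": force on the tool from outside, world axes, zero at the start; "ft_torque": the same for the moment, N m; "grip_width": opening from 0.0 (shut) to 1.0 (fully open); "grasp_force": force on a finger pad.
Only numpy, scipy, OpenCV 4.12 (cv2) and the standard library are available. Lean on these libraries where they do the work, as an engineer would, in place of code of your own. Each camera call takes 0.05 s, during which the arm holds its last target. There are 200 camera calls.

## Task

Clean up the deburring station: lay every finished bolt that is on the plate in the blue basket beside it, pull the chip drawer fully open, and wipe all the loose chips off the plate into the drawer with the scraper block - use the block on the chips, never the fingers, they are sharp. Then stand the scraper back in the middle of its rubber mat and push the chip drawer fully shut with all the chips inside, leaving the other things on the bench as they are.

Things in the scene. Friction and masses are not known exactly. Their poses are not given: they have to be found in the camera images.
- plate (a point): Centre of the top face of the aluminium deburring plate, 62 mm above the table, on a low grey station 280 x 280 mm. Local -x points out of the station's front (roughly world +y), z up. Usable face: x from -140 mm (open front edge, no rim) to +130 mm, y from -130 to +130 mm; a rim 8 mm high and 10 mm thick runs along both sides and the rear (+x).
- chip_drawer (a joint): Chip drawer under the plate, sliding out of the station's front along the plate's local -x. Value = metres pulled out: 0 fully shut, 0.13 fully open (stop). Stays where it is left; moves with about 2 N.
- drawer_floor (a point): Centre of the chip drawer's inner floor, moving with it; axes as the plate. Inside: 234 mm along x, 238 mm along y, walls 36 mm high. Drawer shut: 20 mm in front of the plate's centre, 52 mm below its face. What falls off the plate's front edge with the drawer fully out lands in it.
- drawer_handle (a point): Middle of the drawer's handle, moving with it: horizontal steel bar 12 mm thick, 110 mm long along the plate's local y, 42 mm above the table and 42 mm in front of the drawer's front panel (whose top edge is 50 mm above the table). Can be pinched from above, or pushed.
- basket_in (a point): Centre of the inner floor (5 mm above the table) of the blue parts basket to the robot's right: fixed open box, outside 230 x 190 x 50 mm, walls 5 mm; axes: x the 230 mm side.
- scraper: Scraper block standing on its rubber mat: white plastic base 36 x 140 x 30 mm (x, y, z) with a wooden grip 26 x 80 x 45 mm on top of it, 75 mm high in all, 0.3 kg. Origin: centre of the underside; z up; it is pushed along its own x.
- mat: Black rubber mat, the scraper's place: 120 x 190 mm (x, y), 1 mm thick, flat on the table to the robot's left. Origin: its centre. Fixed.
- bolt0: Finished grey PVC bolt, 110 mm long, lying on the plate at the start: round shank 20 mm thick, square head 26 x 26 x 18 mm at the +x end. Its axis is the body's x; the origin is at half length, 13 mm below the axis (the underside of the head). 60 g. May be absent.
- bolt1: Finished grey PVC bolt, 110 mm long, lying on the plate at the start: round shank 20 mm thick, square head 26 x 26 x 18 mm at the +x end. Its axis is the body's x; the origin is at half length, 13 mm below the axis (the underside of the head). 60 g. May be absent.
- bolt2: Finished grey PVC bolt, 110 mm long, lying on the plate at the start: round shank 20 mm thick, square head 26 x 26 x 18 mm at the +x end. Its axis is the body's x; the origin is at half length, 13 mm below the axis (the underside of the head). 60 g. May be absent.
- chip0: Grey PVC offcut chip, a stubby piece about 35 x 25 x 13 mm, lying on the plate at the start. Origin: centre of its underside as it lies at the start. 14 g. May be absent.
- chip1: Grey PVC offcut chip, a stubby piece about 35 x 25 x 13 mm, lying on the plate at the start. Origin: centre of its underside as it lies at the start. 14 g. May be absent.
- chip2: Grey PVC offcut chip, a stubby piece about 35 x 25 x 13 mm, lying on the plate at the start. Origin: centre of its underside as it lies at the start. 14 g. May be absent.
- chip3: Grey PVC offcut chip, a stubby piece about 35 x 25 x 13 mm, lying on the plate at the start. Origin: centre of its underside as it lies at the start. 14 g. May be absent.
- chip4: Grey PVC offcut chip, a stubby piece about 35 x 25 x 13 mm, lying on the plate at the start. Origin: centre of its underside as it lies at the start. 14 g. May be absent.
- drink: Bystander: white drink bottle, 64 mm thick, 190 mm high.
- wrench: Bystander: wrench lying on the table, at the back.
- brush: Bystander: brush lying on the table, near the robot.
- flange: Bystander: white plastic ring 90 mm across, 28 mm high.
- oil_can: Bystander: steel can 76 mm across, 120 mm high.
Mind the look-alikes: they are no part of the job. Leave any brown look-alike of the bolt2 alone. Leave any pink look-alike of the chip1 alone.

How it is judged:
By the outcome, as a careful person would: the job done as asked, in the order asked, and still so for the second after the job is handed in, with the robot touching nothing.
Of bolt0, bolt1, bolt2 only 2 to 3 are there at a start; the rules pass over those that are not, and their reading is None.
Of chip0, chip1, chip2, chip3, chip4 only 3 to 5 are there at a start; the rules pass over those that are not, and their reading is None.
At some moment in a run one of scraper, bolt0, bolt1, bolt2 may be knocked a few centimetres aside while the robot is not near it.
Once in a run the grip may slacken for a moment while it holds something.
It also fails if it takes over 208 s, if anything falls off the work surface, if the arm or the gripper's body presses on something with over 40 N, if the wrist force passes 120 N, or if a joint passes its speed limit or range.

## Working session

There is one attempt and no reset: what is moved stays moved. The work goes in short steps, Python scripts to look and compute and a tool call to move; the robot and the scene stay as the last step left them, time stands still between calls to the robot, and variables do not carry over. Pictures are saved under pics/ and viewed, at most 14 in all, crops included, and the job is handed in when it is done.

Besides the shell and the picture viewer there is one more tool, called after ">>>" as name(argument=value, ...) on one line, values as JSON. jog_arm: Moves the arm, as the interface text tells. Its arguments: {"type":"object","properties":{"targets":{"type":"array"},"grip_force":{"type":"number"}},"required":["targets"]}

```bash
mkdir -p pics; ls
python3 - <<'E'
from workcell import r
import cv2,json
s=r.sense();print({k:s[k] for k in("t","tcp_pos","ee_rot","grip_width","contact_force")})
for n in("scene","top"):
    cv2.imwrite(f"pics/{n}0.png",r.get_image(n)[:,:,::-1]);m=r.camera_model(n);print(n,m)
print(r.grip_point_offset)
E
```

```text
pics
{'t': 0.0, 'tcp_pos': array([ 0.18922055, -0.59531144,  0.40387474]), 'ee_rot': array([-3.13970524e+00,  1.74564728e-04,  3.07931490e-01]), 'grip_width': 1.0007208318364955, 'contact_force': array([-0.57410229,  0.41262272, -0.09852163])}
scene {'fovy': 57.64445380317732, 'cx': 322.01430415036697, 'cy': 243.07726266853, 'R': array([[-0.86250606,  0.50598472, -0.00792237],
       [ 0.31083765,  0.51737287, -0.79731128],
       [-0.39932851, -0.69014838, -0.60351633]]), 't': array([ 0.46647557, -0.12572393,  1.19715857])}
top {'fovy': 42.76362197460271, 'cx': 314.6121488966805, 'cy': 248.45730433883955, 'R': array([[-0.01026242, -0.99967011, -0.02354489],
       [-0.99510452,  0.01252445, -0.09803131],
       [ 0.09829386,  0.02242359, -0.99490477]]), 't': array([0.03961445, 0.54557138, 1.25789134])}
0.1547
```

View pics/scene0.png

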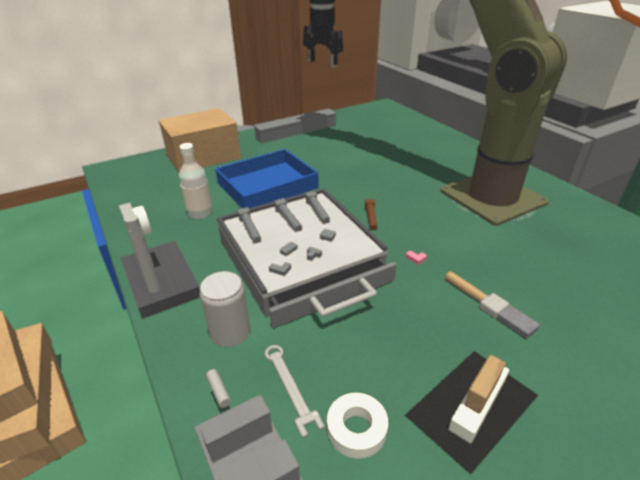

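View pics/top0.png

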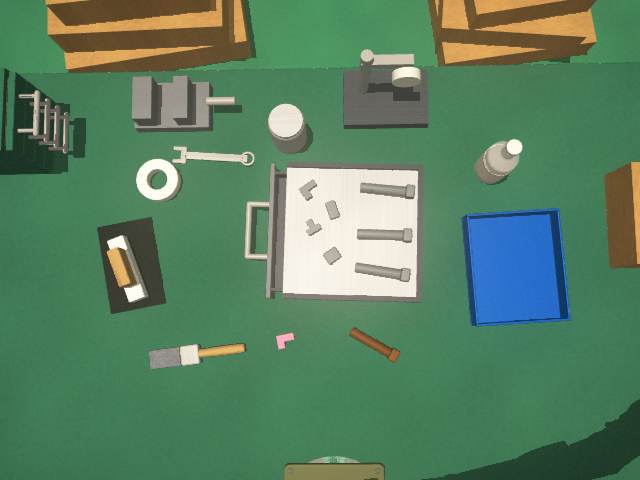

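Scene view: three grey bolts on the plate, around (249,225), (288,214) and (317,207), and four grey chips at (328,235), (289,248), (315,253) and (280,268).

Top view: the bolts are at (388,190), (385,235) and (383,272), all with their heads on the right. The chips are at (308,189), (332,209), (313,228) and (332,256). The scraper is at (127,268), the basket at (515,267) and the drawer handle at (250,230).

The look-alikes are a brown bolt at (375,344) and a pink chip at (285,341). Both are off the plate, so I'll leave them alone.

```bash
cat > h.py <<'E'
import numpy as np,cv2
from workcell import r
def cam(n):
    m=r.camera_model(n);f=240/np.tan(np.radians(m["fovy"]/2));return f,m["cx"],m["cy"],np.array(m["R"]),np.array(m["t"])
def ray(n,uv):
    f,cx,cy,R,t=cam(n);d=R.T@np.array([(uv[0]-cx)/f,(uv[1]-cy)/f,1]);return -R.T@t,d/np.linalg.norm(d)
def onz(n,uv,z):
    o,d=ray(n,uv);return o+d*(z-o[2])/d[2]
def proj(n,X):
    f,cx,cy,R,t=cam(n);c=R@np.asarray(X,float)+t;return np.array([cx+f*c[0]/c[2],cy+f*c[1]/c[2]])
def tri(a,b):  # top uv, scene uv -> point, gap
    (o1,d1),(o2,d2)=ray("top",a),ray("scene",b)
    s=np.linalg.lstsq(np.c_[d1,-d2],o2-o1,rcond=None)[0];p,q=o1+s[0]*d1,o2+s[1]*d2
    return (p+q)/2,np.linalg.norm(p-q)
def blobs(mask,amin=60):
    out=[]
    for c in cv2.findContours(mask.astype(np.uint8),cv2.RETR_EXTERNAL,cv2.CHAIN_APPROX_NONE)[0]:
        if cv2.contourArea(c)>=amin:
            m=cv2.moments(c);out.append(((m["m10"]/m["m00"],m["m01"]/m["m00"]),cv2.contourArea(c),cv2.minAreaRect(c),c))
    return sorted(out,key=lambda b:-b[1])
def masks(img):
    h=cv2.cvtColor(img,cv2.COLOR_RGB2HSV);H,S,V=[h[:,:,i].astype(int) for i in range(3)]
    return dict(plate=(S<45)&(V>165),blue=(H>100)&(H<125)&(S>120)&(V>60),wood=(H>8)&(H<25)&(S>80)&(V>110),white=(S<60)&(V>190),
                dark=(V<150)&(S<60),black=(V<55))
def plate_things(n,img):
    M=masks(img);p=blobs(M["plate"],3000)[0]
    hull=cv2.convexHull(p[3]);z=np.zeros(img.shape[:2],np.uint8);cv2.fillPoly(z,[hull],1);z=cv2.erode(z,np.ones((5,5)))
    return p,blobs((z>0)&~M["plate"],60)
np.set_printoptions(precision=4,suppress=True)
E
python3 - <<'E'
from h import *
I={n:cv2.imread(f"pics/{n}0.png")[:,:,::-1].copy() for n in("top","scene")}
for n in I:
    p,th=plate_things(n,I[n]);print(n,"plate",np.round(p[0],1),p[1],[np.round(q,1) for q in cv2.boxPoints(p[2])])
    for b in th:
        print("  ",np.round(b[0],1),b[1],np.round(b[2][0],1),np.round(b[2][1],1),round(b[2][2],1), onz(n,b[0],.07))
    M=masks(I[n])
    for k in("blue","wood","white"):
        for b in blobs(M[k],200): print(k,np.round(b[0],1),b[1],np.round(b[2][0],1),np.round(b[2][1],1),round(b[2][2],1),[[round(float(x)) for x in q] for q in cv2.boxPoints(b[2])] if k=="blue" else "")
E
```

```text
top plate [350.6 231.9] 16464.5 [array([282.1, 293.2], dtype=float32), array([285.3, 166.9], dtype=float32), array([419. , 170.2], dtype=float32), array([415.9, 296.6], dtype=float32)]
   [391.5 190.5] 438.5 [387.  190.5] [54.2 13.4] 2.6 [ 0.6585 -0.1256  0.07  ]
   [387.6 272.3] 353.5 [382.5 272.1] [55.1 13.3] 6.3 [ 0.4917 -0.114   0.07  ]
   [383.9 235.4] 264.0 [384.5 235. ] [14. 55.] 90.0 [ 0.5666 -0.1082  0.07  ]
blue [515.2 267.2] 10889.5 [515.5 267.2] [114.5  99.5] 85.0 [[461, 215], [560, 206], [570, 320], [471, 329]]
wood [143.8  22. ] 2277.5 [135.  17.] [ 27.4 175.2] 87.5 
wood [552.8  26. ] 1725.0 [533.4  35. ] [ 34.4 120.9] 80.3 
wood [477.5  10.4] 1458.0 [502.   14.5] [ 29. 128.] 90.0 
wood [116.3  55.4] 1285.5 [138.8  56.8] [ 18.2 149.2] 87.5 
wood [477.3  51. ] 1154.0 [492.   55.4] [105.1  22.9] 3.4 
wood [236.2  22.1] 597.0 [237.   20.9] [42.3 17.1] 88.5 
wood [636.  203.6] 544.5 [635.  212.5] [101.   8.] 90.0 
wood [118.3 266.7] 457.0 [118.3 266.7] [38.4 13.2] 70.0 
wood [374.6 344.5] 387.0 [373.4 344.7] [53.2 11.7] 27.6 
wood [221.5 350.2] 354.5 [221.  350.3] [ 9.  46
[... 1238 characters left out ...]
9 56.4] 29.1 
wood [465.2 285.7] 325.0 [465.5 286. ] [45.2  8.3] 33.7 
wood [624.6  13.2] 264.5 [624.6  12.9] [38.9 11.7] 39.0 
white [104.6  79.1] 35103.5 [120.5  95.5] [191. 241.] 90.0 
white [301.2 244. ] 7342.5 [302.9 236.3] [ 81.9 137.8] 70.3 
white [357.2 420.9] 2668.5 [357. 421.] [56. 60.] 90.0 
white [220.2 285. ] 791.5 [220.5 285. ] [26. 39.] 90.0 
white [476.1 409.7] 719.0 [480.  394.9] [27.4 73.1] 28.4 
white [294.8 394.5] 716.0 [292.9 388.5] [91.8 22.8] 64.8 
white [593.9   8.2] 456.0 [590.1   5.3] [56.9 15.7] 9.0 
white [134.5 213.6] 327.0 [133.6 214.2] [29.4 18.8] 8.7 
white [494.8 302.4] 220.0 [494.7 302. ] [21.4 13.4] 35.0 
white [190.7 171.3] 209.0 [191. 171.] [14. 20.] 90.0
```

Run:
```python
from h import *
I={n:cv2.imread(f"pics/{n}0.png")[:,:,::-1].copy() for n in("top","scene")}
c1=cv2.resize(I["top"][150:310,235:435],None,fx=2,fy=2,interpolation=cv2.INTER_CUBIC)
c2=cv2.resize(I["scene"][185:325,210:400],None,fx=2,fy=2,interpolation=cv2.INTER_CUBIC)
w=np.zeros((600,780,3),np.uint8);w[:320,:400]=c1;w[:280,400:]=c2
c3=cv2.resize(I["top"][210:320,85:175],None,fx=2.5,fy=2.5);c4=cv2.resize(I["scene"][345:470,400:545],None,fx=2.1,fy=2.1)
w[322:322+c3.shape[0],:c3.shape[1]]=c3;w[322:322+c4.shape[0],400:400+c4.shape[1]]=c4
cv2.imwrite("pics/crop1.png",w[:,:,::-1])
for n,roi in(("top",(284,168,416,295)),("scene",(221,195,384,288))):
    img=I[n];V=img.max(2).astype(int);pl=blobs(masks(img)["plate"],3000)
    pl=[p for p in pl if 290<p[0][0]<360 and 220<p[0][1]<260][0]
    ap=cv2.approxPolyDP(cv2.convexHull(pl[3]),8,True)[:,0];print(n,"plate quad",ap.tolist(),[onz(n,a,.062)[:2] for a in ap])
    z=np.zeros((480,640),np.uint8);cv2.fillPoly(z,[cv2.convexHull(pl[3])],1);z=cv2.erode(z,np.ones((3,3)))
    med=np.median(V[z>0])
    for b in blobs((z>0)&(V<med*.82),35):
        bp=cv2.boxPoints(b[2]);print("  ",np.round(b[0],1),b[1],np.round(b[2][0],1),np.round(b[2][1],1),round(b[2][2],1),onz(n,b[2][0],.075)[:2])
```

```text
top plate quad [[288, 167], [417, 171], [415, 296], [283, 292]] [array([0.7126, 0.0859]), array([ 0.7   , -0.1797]), array([ 0.4437, -0.1689]), array([0.4546, 0.0976])]
   [388.6 189.9] 565.5 [387.  190.2] [54.4 14.2] 2.4 [ 0.6584 -0.116 ]
   [385.3 234.5] 554.0 [384.5 235. ] [14. 55.] 90.0 [ 0.5668 -0.109 ]
   [383.7 271.5] 544.0 [382.2 271.9] [55.8 13.5] 6.7 [ 0.4924 -0.1027]
   [332.  255.3] 174.5 [332.1 255.4] [14.1 14.7] 56.3 [ 0.5267 -0.0028]
   [332.  209.5] 171.5 [332.  209.4] [18.4 10.8] 70.0 [ 0.6204 -0.0038]
   [307.5 189.6] 169.5 [309.5 190. ] [14.9 17.8] 54.5 [0.6612 0.0416]
   [312.5 227.4] 134.0 [311.5 226.3] [15.  15.5] 56.3 [0.5864 0.0381]
scene plate quad [[382, 251], [268, 292], [225, 221], [322, 194]] [array([0.4528, 0.0985]), array([0.7095, 0.089 ]), array([ 0.6952, -0.1774]), array([ 0.4428, -0.1662])]
   [288.9 217.8] 302.0 [288.4 218.2] [33.9 13. ] 53.6 [ 0.573  -0.0946]
   [317.9 209.6] 282.5 [317.6 210.1] [32.2 12.2] 58.2 [ 0.4995 -0.0896]
   [250.5 228.8] 280.5 [250.1 229.2] [31.5 12.6] 65.4 [ 0.6646 -0.0993]
   [280.1 268.6] 189.5 [279.9 269.2] [12.9 23.2] 81.9 [0.6676 0.0556]
   [313.1 253.4] 146.0 [314.  253.5] [13. 16.] 90.0 [0.5866 0.047 ]
   [288.3 248.7] 145.5 [288.3 248.8] [10.  18.6] 56.3 [0.6242 0.0062]
   [327.3 235. ] 139.0 [327.4 235. ] [15.3 11.6] 11.3 [0.5304 0.0063]
```

View pics/crop1.png

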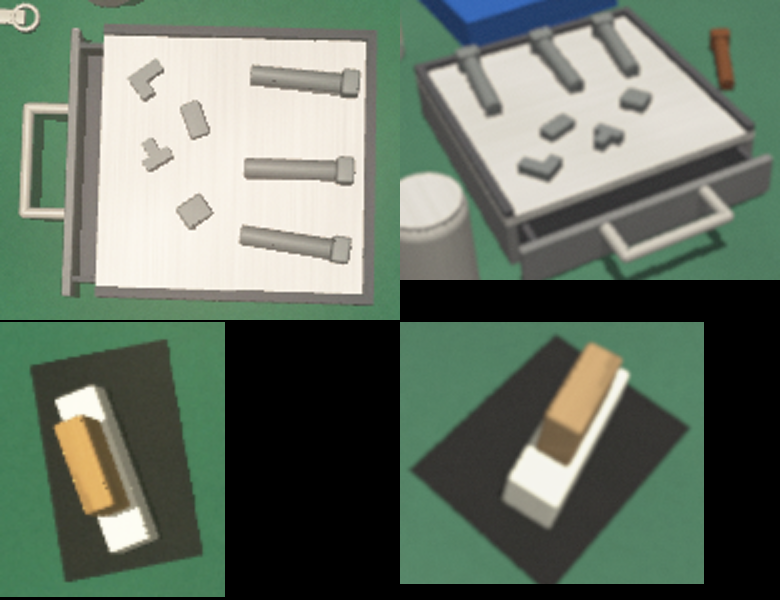

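The crops show exactly four grey chips (L, block, T, diamond) and three grey bolts on the plate. The drawer is already slightly open. The scraper stands on its mat. The plate corners computed at z = 62 mm agree between the two views to about 3 mm. First I'll move the arm toward the nearest bolt at a safe height.

>>> jog_arm(targets=[[0.6,300,480,0,0,0,1.14],[0.6,300,480,0,0,0,1.14],[0.6,300,480,0,0,0,1.14],[0.6,300,480,0,0,0,1.14],[0.6,300,480,0,0,0,1.14],[0.6,300,480,0,0,0,1.14],[0.6,300,480,0,0,0,1.14],[0.6,300,480,0,0,0,1.14],[0.6,300,480,0,0,0,1.14],[0.6,300,480,0,0,0,1.14],[0.6,300,480,0,0,0,1.14],[0.6,300,480,0,0,0,1.14]], grip_force=30)

```text
t: 1.6
tcp_pos: [0.4884, -0.1175, 0.4044]
ee_rot: [-3.14, 0.001, 1.445]
contact_force: [-0.6, -0.4, 0.4]
grip_width: 0.6
grasp_force: 0.0
```

Run:
```python
from h import *
s=r.sense();print(s["t"],s["tcp_pos"],s["ee_rot"],s["joint_pos"])
for n,a,b in(("tipA",(360,188),(257,240)),("tipB",(358,234),(297,228)),("tipC",(355,268),(324.5,221)),
  ("headA",(410,191),(244,212.5)),("headB",(407,235),(281,203)),("headC",(405,274),(312,197)),
  ("hndl1",(248,203),(313,301)),("hndl2",(247,258),(374,286)),
  ("gripEnd",(0,0),(0,0))):
    if a[0]: print(n,*tri(a,b))
I=cv2.imread("pics/top0.png")[:,:,::-1].copy();S=cv2.imread("pics/scene0.png")[:,:,::-1].copy()
print("basket R rim",onz("top",(560,206),.05),onz("top",(570,320),.05),"L base",onz("top",(461,215),0),onz("top",(471,329),0))
for q in((217,177),(286,152),(318,178)): print(" scene rim",onz("scene",q,.05))
m=blobs(masks(I)["wood"],300);g=[b for b in m if abs(b[0][0]-118)<5 and abs(b[0][1]-267)<8][0]
gs=[b for b in blobs(masks(S)["wood"],300) if abs(b[0][0]-484)<5][0]
print("grip",onz("top",g[2][0],.075),g[2],[onz("top",p,.075)[:2] for p in cv2.boxPoints(g[2])])
w=[b for b in blobs((I.min(2)>200),100) if b[0][0]<150 and 220<b[0][1]<310];print("white",[np.round(b[0],1) for b in w])
bl=[b for b in blobs(I.max(2)<75,800) if 90<b[0][0]<170 and 215<b[0][1]<315]
hull=cv2.convexHull(np.vstack([b[3] for b in bl]));q=cv2.approxPolyDP(hull,6,True)[:,0];print("mat",[(p.tolist(),onz("top",p,.001)[:2]) for p in q])
bl=[b for b in blobs(S.max(2)<75,800) if 400<b[0][0]<545 and 345<b[0][1]<470]
hull=cv2.convexHull(np.vstack([b[3] for b in bl]));q=cv2.approxPolyDP(hull,6,True)[:,0];print("mat scene",[(p.tolist(),onz("scene",p,.001)[:2]) for p in q])
```

```text
1.6 [ 0.4884 -0.1175  0.4044] [-3.1402  0.0013  1.4447] [ 0.447   0.5606 -0.476   1.92    0.3679  0.7486 -0.3663]
tipA [ 0.6649 -0.0617  0.0697] 0.00034216727500630944
tipB [ 0.5707 -0.0562  0.0701] 0.0013105902062537146
tipC [ 0.5026 -0.0496  0.0687] 0.003341929474903007
headA [ 0.6539 -0.1613  0.0806] 0.002236082747314126
headB [ 0.5642 -0.1526  0.0819] 0.002722264147697397
headC [ 0.4853 -0.1466  0.0769] 0.005188218883167514
hndl1 [0.6448 0.1635 0.068 ] 0.01753765303609047
hndl2 [0.5254 0.1717 0.0554] 0.00031745234493672347
basket R rim [ 0.625  -0.4721  0.05  ] [ 0.3923 -0.4807  0.05  ] L base [ 0.6167 -0.2802  0.    ] [ 0.3745 -0.293   0.    ]
 scene rim [ 0.6335 -0.4113  0.05  ]
 scene rim [ 0.4007 -0.4534  0.05  ]
 scene rim [ 0.399  -0.2625  0.05  ]
grip [0.5091 0.4309 0.075 ] ((118.26277923583984, 266.7226257324219), (38.44609451293945, 13.157106399536133), 70.01689910888672) [array([0.5416, 0.4577]), array([0.5505, 0.4326]), array([0.4767, 0.4042]), array([0.4679, 0.4292])]
white [array([134. , 292.6]), array([116.9, 242.6])]
mat [([150, 217], array([0.6215, 0.3896])), ([165, 302], array([0.4378, 0.3544])), ([111, 313], array([0.4156, 0.4701])), ([97, 228], array([0.599 , 0.5047]))]
mat scene [([475, 352], array([0.4351, 0.3577])), ([536, 396], array([0.4167, 0.4717])), ([469, 472], array([0.5981, 0.5039])), ([406, 414], array([0.6173, 0.3896]))]
```

Bolt heights come out at 69–82 mm for the tips and heads, which matches an axis at 75 mm. Next I'll pick bolt C, the near one.

>>> jog_arm(targets=[[0.6,3,8,-60,0,0,0],[0.6,3,8,-120,0,0,0],[0.6,3,8,-145,0,0,0],[0.6,3,8,-160,0,0,0],[0.6,3,8,-167,0,0,0],[0.6,3,8,-167,0,0,0],[0.0,3,8,-167,0,0,0],[0.0,3,8,-167,0,0,0],[0.0,3,8,-167,0,0,0],[0.0,3,8,-167,0,0,0],[0.0,3,8,-167,0,0,0],[0.0,3,8,-167,0,0,0]], grip_force=40)

```text
t: 3.1
tcp_pos: [0.4925, -0.1078, 0.2385]
ee_rot: [3.14, 0.0, 1.448]
contact_force: [-0.4, -0.0, 6.3]
grip_width: 0.218
grasp_force: 38.6
```

Run:
```python
from h import *
I={n:cv2.imread(f"pics/{n}0.png")[:,:,::-1].copy() for n in("top","scene")}
for n in I:
    b=[b for b in blobs(masks(I[n])["blue"],2000)][0]
    q=cv2.approxPolyDP(cv2.convexHull(b[3]),4,True)[:,0]
    for p in q: print(n,p,"z0",onz(n,p,0)[:2],"z50",onz(n,p,.05)[:2])
w=np.zeros((480,800,3),np.uint8)
a=cv2.resize(I["top"][195:335,450:585],None,fx=2.9,fy=2.9);c=cv2.resize(I["scene"][140:215,205:330],None,fx=3,fy=3)
w[:a.shape[0],:a.shape[1]]=a;w[:c.shape[0],400:400+c.shape[1]]=c
cv2.imwrite("pics/basket.png",w[:,:,::-1])
```

```text
top [558 208] z0 [ 0.6289 -0.4867] z50 [ 0.6209 -0.4679]
top [570 319] z0 [ 0.3933 -0.5001] z50 [ 0.3943 -0.4808]
top [471 325] z0 [ 0.3828 -0.2933] z50 [ 0.3842 -0.2819]
top [462 218] z0 [ 0.6102 -0.2821] z50 [ 0.6029 -0.2711]
scene [317 172] z0 [ 0.3377 -0.3763] z50 [ 0.3842 -0.2939]
scene [317 187] z0 [ 0.3829 -0.2976] z50 [ 0.4258 -0.2215]
scene [250 207] z0 [ 0.5896 -0.2978] z50 [ 0.6159 -0.2217]
scene [240 206] z0 [ 0.6107 -0.3164] z50 [ 0.6353 -0.2388]
scene [218 183] z0 [ 0.6185 -0.4675] z50 [ 0.6426 -0.3778]
scene [215 168] z0 [ 0.5943 -0.5626] z50 [ 0.6203 -0.4653]
scene [285 149] z0 [ 0.3483 -0.5719] z50 [ 0.3939 -0.4739]
```

View pics/basket.png

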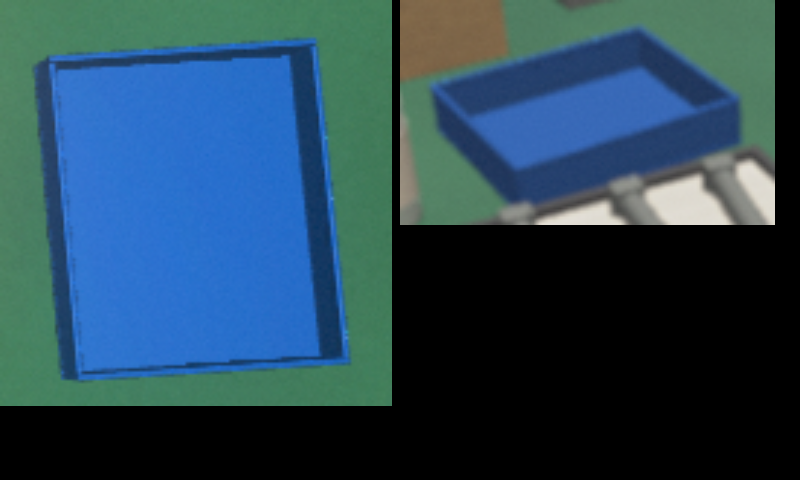

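The basket rim corners agree between the two views: the centre is (0.503, −0.378), turned 2.9°, with a clear floor. The bolt is held at about 18.5 mm opening, so I'll carry it into the near slot.

>>> jog_arm(targets=[[0.0,0,0,50,0,0,0],[0.0,0,0,100,0,0,0],[0.0,-10,-50,110,0,0,0.05],[0.0,-20,-105,110,0,0,0.1],[0.0,-32,-160,110,0,0,0.15],[0.0,-43,-220,110,0,0,0.18],[0.0,-54,-278,110,0,0,0.18],[0.0,-54,-278,80,0,0,0.18],[0.0,-54,-278,30,0,0,0.18],[0.0,-54,-278,-20,0,0,0.18],[0.0,-54,-278,-45,0,0,0.18],[0.0,-54,-278,-55,0,0,0.18],[0.0,-54,-278,-55,0,0,0.18],[0.5,-54,-278,-55,0,0,0.18],[0.5,-54,-278,-55,0,0,0.18],[0.5,-54,-278,-55,0,0,0.18],[0.5,-54,-278,-30,0,0,0.18],[0.5,-54,-278,20,0,0,0.18],[0.5,-54,-278,80,0,0,0.18],[0.5,-54,-278,110,0,0,0.18]])

```text
t: 5.6
tcp_pos: [0.4389, -0.3857, 0.3512]
ee_rot: [3.138, 0.003, 1.628]
contact_force: [0.6, -0.0, -0.2]
grip_width: 0.501
grasp_force: 0.0
```

```bash
cat >> h.py <<'E'
def look(tag):
    I={n:r.get_image(n) for n in("top","scene")}
    for n in I: cv2.imwrite(f"pics/{n}_{tag}.png",I[n][:,:,::-1])
    return I
def onplate(I):
    "dark blobs on the plate in the top view: centre (world, z=75mm), size mm, yaw of long axis"
    img=I["top"];V=img.max(2).astype(int);S=V-img.min(2)
    c=[proj("top",(x,y,.062)) for x,y in((.7105,.088),(.699,-.176),(.445,-.165),(.456,.097))]
    z=np.zeros((480,640),np.uint8);cv2.fillPoly(z,[np.int32(np.round(c))],1)
    for b in blobs((z>0)&(V<np.median(V[z>0])*.82),35):
        bp=np.array([onz("top",p,.075)[:2] for p in cv2.boxPoints(b[2])]);e1,e2=bp[1]-bp[0],bp[2]-bp[1]
        e=e1 if np.linalg.norm(e1)>np.linalg.norm(e2) else e2;e=e if e[1]>0 else -e
        print("plate:",np.round(b[0],1),bp.mean(0),np.round([np.linalg.norm(e1)*1e3,np.linalg.norm(e2)*1e3]),"yaw %.3f"%np.arctan2(e[1],e[0]))
def state():
    s=r.sense();print("t%.2f"%s["t"],s["tcp_pos"],s["ee_rot"],"grip %.3f"%s["grip_width"],"F",s["contact_force"],"q",s["joint_pos"])
E
python3 - <<'E'
from h import *
state();I=look("c");onplate(I)
M=blobs(((I["top"].max(2).astype(int)-I["top"].min(2))<60)&(I["top"].max(2)>60),100)
for b in M:
    if 470<b[0][0]<565 and 205<b[0][1]<325: print("basket",np.round(b[0],1),b[1],onz("top",b[0],.02)[:2])
E
```

```text
t5.60 [ 0.4389 -0.3857  0.3512] [3.1377 0.0026 1.6278] grip 0.501 F [ 0.6131 -0.0422 -0.2209] q [ 0.9612  0.7501 -0.5597  1.7364  0.5265  0.8044  0.2071]
plate: [388.6 189.9] [ 0.6584 -0.1159] [ 29. 110.] yaw 1.513
plate: [385.3 234.5] [ 0.5668 -0.1089] [111.  28.] yaw 1.557
plate: [332.  255.3] [ 0.5267 -0.0028] [30. 29.] yaw 2.149
plate: [332.  209.5] [ 0.6205 -0.0037] [22. 38.] yaw 0.331
plate: [307.5 189.6] [0.6612 0.0416] [36. 31.] yaw 2.185
plate: [312.5 227.4] [0.5865 0.0381] [32. 31.] yaw 2.151
```

Bolt C is off the plate and the others haven't moved. Next I'll pick bolt B.

>>> jog_arm(targets=[[0.6,25,55,0,0,0,-0.07],[0.6,50,110,0,0,0,-0.07],[0.6,75,165,0,0,0,-0.07],[0.6,105,220,0,0,0,-0.07],[0.6,129,272,0,0,0,-0.07],[0.6,129,272,-45,0,0,-0.07],[0.6,129,272,-85,0,0,-0.07],[0.6,129,272,-105,0,0,-0.07],[0.6,129,272,-110,0,0,-0.07],[0.6,129,272,-110,0,0,-0.07],[0.0,129,272,-110,0,0,-0.07],[0.0,129,272,-110,0,0,-0.07],[0.0,129,272,-110,0,0,-0.07],[0.0,129,272,-110,0,0,-0.07],[0.0,129,272,-110,0,0,-0.07],[0.0,129,272,-80,0,0,-0.07],[0.0,129,272,-30,0,0,-0.07],[0.0,129,272,0,0,0,-0.07]])

```text
t: 7.95
tcp_pos: [0.5677, -0.1136, 0.35]
ee_rot: [3.139, 0.0, 1.558]
contact_force: [0.3, -0.9, -0.7]
grip_width: 0.214
grasp_force: 39.0
```

>>> jog_arm(targets=[[0.0,-12,-50,0,0,0,0.06],[0.0,-25,-105,0,0,0,0.06],[0.0,-38,-160,0,0,0,0.06],[0.0,-51,-215,0,0,0,0.06],[0.0,-64,-269,0,0,0,0.06],[0.0,-64,-269,-30,0,0,0.06],[0.0,-64,-269,-80,0,0,0.06],[0.0,-64,-269,-130,0,0,0.06],[0.0,-64,-269,-155,0,0,0.06],[0.0,-64,-269,-165,0,0,0.06],[0.0,-64,-269,-165,0,0,0.06],[0.5,-64,-269,-165,0,0,0.06],[0.5,-64,-269,-165,0,0,0.06],[0.5,-64,-269,-165,0,0,0.06],[0.5,-64,-269,-140,0,0,0.06],[0.5,-64,-269,-90,0,0,0.06],[0.5,-64,-269,-30,0,0,0.06],[0.5,-64,-269,0,0,0,0.06]])

```text
t: 10.2
tcp_pos: [0.5041, -0.3827, 0.3514]
ee_rot: [3.137, 0.002, 1.618]
contact_force: [0.1, -0.3, -0.3]
grip_width: 0.498
grasp_force: 0.0
```

Run:
```python
from h import *
state();I=look("b");onplate(I)
```

```text
t10.20 [ 0.5041 -0.3827  0.3514] [3.1372 0.0025 1.6178] grip 0.498 F [ 0.1326 -0.327  -0.3169] q [ 0.8754  0.8084 -0.5608  1.5834  0.5151  0.8959  0.1752]
plate: [388.6 189.9] [ 0.6584 -0.1159] [ 29. 110.] yaw 1.513
plate: [331.9 255.4] [ 0.5272 -0.0023] [31. 28.] yaw 2.235
plate: [332.  209.5] [ 0.6205 -0.0037] [22. 38.] yaw 0.331
plate: [307.5 189.6] [0.6612 0.0416] [36. 31.] yaw 2.185
plate: [312.5 227.4] [0.5865 0.0381] [32. 31.] yaw 2.151
```

>>> jog_arm(targets=[[0.6,15,55,0,0,0,-0.1],[0.6,35,110,0,0,0,-0.1],[0.6,65,165,0,0,0,-0.1],[0.6,105,215,0,0,0,-0.1],[0.6,140,250,0,0,0,-0.1],[0.6,155,262,0,0,0,-0.1],[0.6,155,262,-45,0,0,-0.1],[0.6,155,262,-85,0,0,-0.1],[0.6,155,262,-105,0,0,-0.1],[0.6,155,262,-110,0,0,-0.1],[0.6,155,262,-110,0,0,-0.1],[0.0,155,262,-110,0,0,-0.1],[0.0,155,262,-110,0,0,-0.1],[0.0,155,262,-110,0,0,-0.1],[0.0,155,262,-110,0,0,-0.1],[0.0,155,262,-110,0,0,-0.1],[0.0,155,262,-80,0,0,-0.1],[0.0,155,262,-30,0,0,-0.1],[0.0,155,262,0,0,0,-0.1]])

```text
t: 12.68
tcp_pos: [0.6588, -0.1205, 0.3503]
ee_rot: [3.139, -0.0, 1.518]
contact_force: [0.3, -0.1, -0.7]
grip_width: 0.218
grasp_force: 38.5
```

>>> jog_arm(targets=[[0.0,-45,-20,20,0,0,0.1],[0.0,-75,-60,20,0,0,0.1],[0.0,-90,-115,20,0,0,0.1],[0.0,-90,-170,20,0,0,0.1],[0.0,-90,-220,20,0,0,0.1],[0.0,-90,-258,20,0,0,0.1],[0.0,-90,-258,-30,0,0,0.1],[0.0,-90,-258,-80,0,0,0.1],[0.0,-90,-258,-130,0,0,0.1],[0.0,-90,-258,-155,0,0,0.1],[0.0,-90,-258,-165,0,0,0.1],[0.0,-90,-258,-165,0,0,0.1],[0.5,-90,-258,-165,0,0,0.1],[0.5,-90,-258,-165,0,0,0.1],[0.5,-90,-258,-165,0,0,0.1],[0.5,-90,-258,-140,0,0,0.1],[0.5,-90,-258,-90,0,0,0.1],[0.5,-90,-258,-30,0,0,0.1],[0.5,-90,-258,30,0,0,0.1]])

```text
t: 15.05
tcp_pos: [0.5682, -0.3784, 0.3816]
ee_rot: [3.14, 0.001, 1.618]
contact_force: [0.2, -0.8, 1.2]
grip_width: 0.503
grasp_force: 0.0
```

Run:
```python
from h import *
state();I=look("a");onplate(I)
img=I["top"];V=img.max(2).astype(int)
# handle: light bar left of drawer
for b in blobs((V>140)&((V-img.min(2))<60),60):
    if 235<b[0][0]<275 and 190<b[0][1]<270: print("handle",np.round(b[0],1),b[1],cv2.boundingRect(b[3]),[onz("top",p,.048)[:2] for p in cv2.boxPoints(b[2])])
```

```text
t15.05 [ 0.5682 -0.3784  0.3816] [3.1399 0.0006 1.6182] grip 0.503 F [ 0.1697 -0.7846  1.1905] q [ 0.7953  0.8409 -0.5688  1.3844  0.4799  1.0529  0.1884]
plate: [331.9 255.3] [ 0.527  -0.0025] [31. 28.] yaw 2.204
plate: [332.  209.5] [ 0.6205 -0.0037] [22. 38.] yaw 0.331
plate: [307.5 189.6] [0.6612 0.0416] [36. 31.] yaw 2.185
plate: [312.5 227.4] [0.5865 0.0381] [32. 31.] yaw 2.151
handle [260.  230.1] 1700.0 (244, 163, 31, 135) [array([0.4475, 0.1821]), array([0.7277, 0.172 ]), array([0.7247, 0.1152]), array([0.4448, 0.1265])]
```

Run:
```python
from h import *
I={n:cv2.imread(f"pics/{n}_a.png") for n in("top","scene")}
w=np.zeros((600,800,3),np.uint8)
w[:420,:210]=cv2.resize(I["top"][180:285,235:288],(212,420),interpolation=cv2.INTER_CUBIC)[:,:210]
w[:300,220:]=cv2.resize(I["scene"][255:330,265:410],(580,300),interpolation=cv2.INTER_CUBIC)
w[305:600,220:445]=cv2.resize(I["top"][200:331,465:565],(225,295));w[305:545,450:798]=cv2.resize(I["scene"][140:220,210:326],(348,240))
cv2.imwrite("pics/hcrop.png",w)
print(onz("top",(248.8,230),.042))
```

```text
[0.5849 0.1698 0.042 ]
```

View pics/hcrop.png

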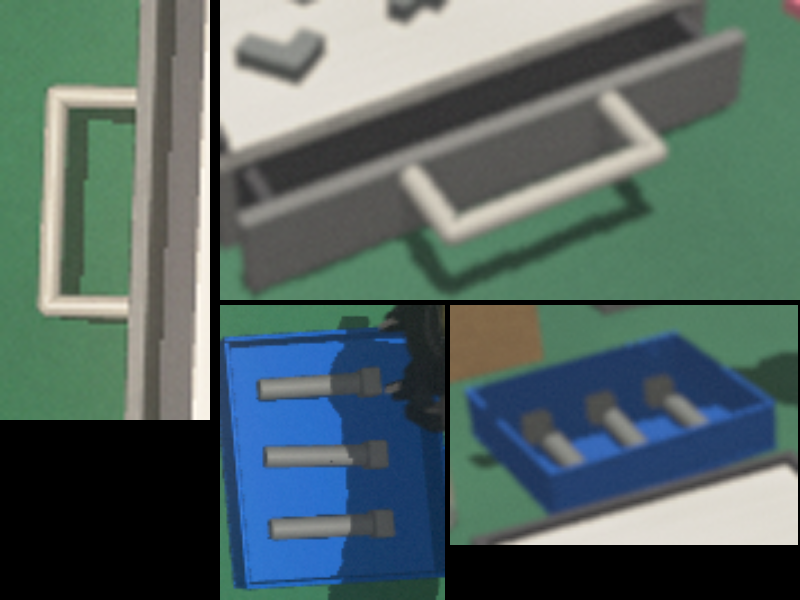

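All three bolts lie flat in the basket. The handle bar corners are at top (249,204) and (247,256), and scene (323,313) and (374,292).

Run:
```python
from h import *
a,ga=tri((249.2,204.5),(323,312.5));b,gb=tri((247.2,256),(374,292));print(a,ga,b,gb,(a+b)/2)
print(onz("top",(249.2,204.5),.042),onz("top",(247.2,256),.042))
```

```text
[0.6383 0.1694 0.0414] 0.0010669849132587132 [0.5289 0.1742 0.0436] 0.00393107783558658 [0.5836 0.1718 0.0425]
[0.6387 0.169  0.042 ] [0.5306 0.1731 0.042 ]
```

>>> jog_arm(targets=[[0.45,2,60,0,0,0,0.18],[0.45,4,120,0,0,0,0.36],[0.45,6,180,0,0,0,0.54],[0.45,8,240,0,0,0,0.72],[0.45,10,300,0,0,0,0.9],[0.45,12,360,0,0,0,1.08],[0.45,14,420,0,0,0,1.26],[0.45,16,480,0,0,0,1.4],[0.45,16,535,0,0,0,1.48],[0.45,16,550,0,0,0,1.48],[0.45,16,550,0,0,0,1.48],[0.45,16,550,-40,0,0,1.48],[0.45,16,550,-80,0,0,1.48],[0.45,16,550,-80,0,0,1.48]])

```text
t: 16.9
tcp_pos: [0.584, 0.1677, 0.2952]
ee_rot: [-3.136, -0.005, 3.094]
contact_force: [0.1, -0.0, -0.0]
grip_width: 0.451
grasp_force: 0.0
```

>>> jog_arm(targets=[[0.45,0,2,-40,0,0,0],[0.45,0,2,-75,0,0,0],[0.45,0,2,-92,0,0,0],[0.45,0,2,-100,0,0,0],[0.45,0,2,-100,0,0,0],[0,0,2,-100,0,0,0],[0,0,2,-100,0,0,0],[0,0,2,-100,0,0,0],[0,0,2,-100,0,0,0],[0,0,2,-100,0,0,0]])

```text
t: 18.15
tcp_pos: [0.5848, 0.1736, 0.1989]
ee_rot: [3.141, 0.002, 3.098]
contact_force: [-0.2, -1.4, 5.4]
grip_width: 0.123
grasp_force: 39.1
```

>>> jog_arm(targets=[[0,0.5,12,0,0,0,0],[0,1,26,0,0,0,0],[0,2,42,0,0,0,0],[0,2.5,58,0,0,0,0],[0,3,74,0,0,0,0],[0,4,86,0,0,0,0],[0,4,90,0,0,0,0],[0,4,90,0,0,0,0]])

```text
t: 19.15
tcp_pos: [0.5884, 0.2646, 0.1989]
ee_rot: [3.139, 0.001, 3.099]
contact_force: [-0.9, 0.3, 6.0]
grip_width: 0.122
grasp_force: 39.7
```

>>> jog_arm(targets=[[0,0,3,0,0,0,0],[0,0,6,0,0,0,0],[0,0,9,0,0,0,0],[0,0,9,0,0,0,0]])

```text
t: 19.65
tcp_pos: [0.5886, 0.2728, 0.1989]
ee_rot: [3.14, 0.001, 3.098]
contact_force: [-0.3, -0.4, 5.8]
grip_width: 0.123
grasp_force: 39.8
```

>>> jog_arm(targets=[[0,0,3,0,0,0,0],[0,0,6,0,0,0,0],[0,0,9,0,0,0,0],[0,1,12,0,0,0,0],[0,1,12,0,0,0,0]])

```text
t: 20.27
tcp_pos: [0.5893, 0.2793, 0.1988]
ee_rot: [-3.127, -0.001, 3.095]
contact_force: [-6.4, -14.2, 19.0]
grip_width: 0.118
grasp_force: 41.2
```

The force rose to 14 N against the pull, so the drawer has hit its stop. I'll release the handle and go to hover near the scraper.

>>> jog_arm(targets=[[0.45,1,11,0,0,0,0],[0.45,1,9,0,0,0,0],[0.45,1,9,0,0,0,0],[0.45,1,9,40,0,0,0],[0.6,1,9,90,0,0,0],[0.6,1,9,140,0,0,0],[0.6,-40,9,180,0,0,0],[0.6,-100,9,180,0,0,0],[0.6,-150,9,180,0,0,0],[0.6,-150,9,180,0,0,0]])

```text
t: 21.52
tcp_pos: [0.4353, 0.2944, 0.3786]
ee_rot: [3.141, -0.001, 3.106]
contact_force: [0.5, -0.4, 0.3]
grip_width: 0.604
grasp_force: 0.0
```

Run:
```python
from h import *
state();I=look("d");onplate(I)
g=[b for b in blobs(masks(I["top"])["wood"],250) if 90<b[0][0]<180 and 215<b[0][1]<320]
for b in g:
    for z in(.076,): 
        bp=np.array([onz("top",p,z)[:2] for p in cv2.boxPoints(b[2])]);print("grip",np.round(b[0],1),bp.mean(0),bp.tolist())
g2=[b for b in blobs(masks(I["scene"])["wood"],250) if 430<b[0][0]<545 and 340<b[0][1]<470]
print([(np.round(b[0],1),b[1]) for b in g2])
w=np.zeros((600,800,3),np.uint8)
w[:400,:400]=cv2.resize(I["top"][150:310,85:285],(400,320))[:,:,::-1].repeat(1,0)[:400] if 0 else cv2.resize(I["top"][150:310,85:285],(400,400))[:,:,::-1]
w[:400,400:]=cv2.resize(I["scene"][240:480,300:540],(400,400))[:,:,::-1]
cv2.imwrite("pics/d.png",w[:400])
```

```text
t21.52 [0.4353 0.2944 0.3786] [ 3.1409 -0.0014  3.1059] grip 0.604 F [ 0.4576 -0.3528  0.2765] q [-0.1587  0.7317 -0.898   1.8728  0.7259  0.903   0.1226]
plate: [332.  255.3] [ 0.5267 -0.0028] [30. 29.] yaw 2.149
plate: [332.  209.5] [ 0.6205 -0.0037] [22. 38.] yaw 0.331
plate: [307.5 189.6] [0.6612 0.0416] [36. 31.] yaw 2.185
plate: [312.5 227.4] [0.5865 0.0381] [32. 31.] yaw 2.151
plate: [296.9 289.7] [0.4586 0.0595] [10. 75.] yaw 1.501
[(array([484.2, 382.7]), 1028.5)]
```

View pics/d.png

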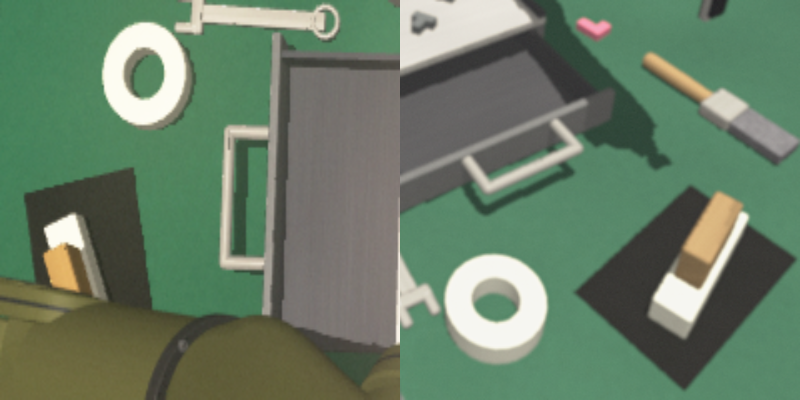

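The top crop shows the drawer fully out, with its handle bar at about x=228 in the crop. The scraper stands unmoved: its scene grip centroid is (484,382), the same as before. Before grasping I'll check the height of the grip's top in both views.

Run:
```python
from h import *
print(tri((118.3,266.7),(487,374.5)),onz("scene",(487,374.5),.076))
S=cv2.imread("pics/scene0.png")[:,:,::-1];h=cv2.cvtColor(S.copy(),cv2.COLOR_RGB2HSV)
m=(h[:,:,0]>8)&(h[:,:,0]<25)&(h[:,:,1]>80)&(h[:,:,2]>185)
for b in blobs(m,100):
    if 440<b[0][0]<540 and 340<b[0][1]<420: print("top face",b[0],b[1],tri((118.3,266.7),b[0]))
```

```text
(array([0.5087, 0.4315, 0.0747]), np.float64(0.001483840584203117)) [0.509  0.4326 0.076 ]
top face (486.5861374748346, 376.65832614322693) 579.5 (array([0.5091, 0.4326, 0.0709]), np.float64(0.0009269510641196003))
```

>>> jog_arm(targets=[[0.6,25,50,0,0,0,0.18],[0.6,50,100,0,0,0,0.36],[0.6,70,138,0,0,0,0.4],[0.6,70,138,-50,0,0,0.4],[0.6,70,138,-90,0,0,0.4],[0.6,70,138,-90,0,0,0.4],[0.6,70,138,-90,0,0,0.4]])

```text
t: 22.5
tcp_pos: [0.5103, 0.432, 0.2891]
ee_rot: [3.139, 0.002, -2.787]
contact_force: [0.5, 0.5, 0.8]
grip_width: 0.598
grasp_force: 0.0
```

Run:
```python
from h import *
state();S=r.get_image("scene")
print([(np.round(b[0],1),b[1]) for b in blobs(masks(S)["wood"],250) if 430<b[0][0]<545 and 330<b[0][1]<470])
state()
```

```text
t22.50 [0.5103 0.432  0.2891] [ 3.1392  0.0019 -2.7869] grip 0.598 F [0.512  0.5439 0.8398] q [-0.3464  1.0278 -0.8959  1.4969  0.8788  1.0495  0.4673]
[(array([484.2, 383.7]), 982.0)]
t22.55 [0.5101 0.4322 0.2898] [ 3.1388  0.0029 -2.7865] grip 0.605 F [ 0.1469 -0.6227  0.4177] q [-0.3465  1.0268 -0.8963  1.4971  0.8789  1.0494  0.4672]
```

>>> jog_arm(targets=[[0.6,-1,0,-40,0,0,0.01],[0.6,-1,0,-70,0,0,0.01],[0.6,-1,0,-80,0,0,0.01],[0.6,-1,0,-80,0,0,0.01],[0,-1,0,-80,0,0,0.01],[0,-1,0,-80,0,0,0.01],[0,-1,0,-80,0,0,0.01],[0,-1,0,-80,0,0,0.01],[0,-1,0,-80,0,0,0.01],[0,-1,0,-80,0,0,0.01]], grip_force=70)

```text
t: 23.8
tcp_pos: [0.5087, 0.4322, 0.2096]
ee_rot: [3.14, 0.003, -2.776]
contact_force: [-1.3, 0.2, 7.0]
grip_width: 0.297
grasp_force: 69.1
```

The scraper is gripped at about 25 mm opening. I'll lift it and carry it to behind the chips, with its long side across the plate.

>>> jog_arm(targets=[[0,0,0,30,0,0,0],[0,0,0,80,0,0,0],[0,0,0,130,0,0,0],[0,0,0,180,0,0,0],[0,12,-50,180,0,0,-0.05],[0,24,-100,180,0,0,-0.1],[0,36,-150,180,0,0,-0.15],[0,48,-200,180,0,0,-0.2],[0,60,-250,180,0,0,-0.25],[0,72,-300,180,0,0,-0.3],[0,84,-350,180,0,0,-0.35],[0,96,-400,180,0,0,-0.41],[0,108,-450,180,0,0,-0.41],[0,120,-502,180,0,0,-0.41],[0,120,-502,130,0,0,-0.41],[0,120,-502,100,0,0,-0.41],[0,120,-502,100,0,0,-0.41]])

```text
t: 25.92
tcp_pos: [0.6271, -0.0713, 0.3051]
ee_rot: [-3.141, -0.006, 3.098]
contact_force: [0.2, 0.9, -1.7]
grip_width: 0.299
grasp_force: 69.3
```

Run:
```python
from h import *
state();I=look("e")
w=np.zeros((400,800,3),np.uint8)
w[:,:400]=cv2.resize(I["top"][140:310,235:435],(400,340)).repeat(1,0)[:,:,::-1].copy().__class__((400,400,3),np.uint8) if 0 else cv2.resize(I["top"][130:330,235:435],(400,400))[:,:,::-1]
w[:300,400:]=cv2.resize(I["scene"][165:315,200:400],(400,300))[:,:,::-1]
cv2.imwrite("pics/e.png",w)
```

```text
t25.93 [ 0.6271 -0.0713  0.3051] [-3.1406 -0.0061  3.0981] grip 0.299 F [ 0.17    0.9231 -1.699 ] q [ 0.4808  0.9576 -0.8711  1.6092  0.8414  0.9956  0.8568]
```

View pics/e.png

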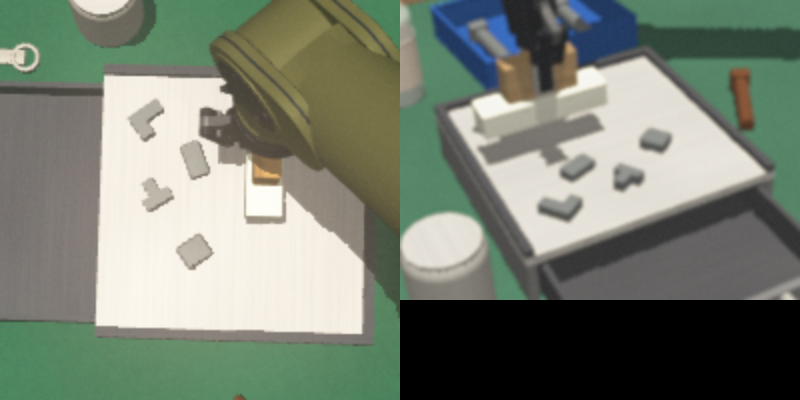

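The block hangs square behind the chips, clear of all four. I'll lower it to just above the plate.

>>> jog_arm(targets=[[0,0,0,-20,0,0,0],[0,0,0,-31,0,0,0],[0,0,0,-35,0,0,0],[0,0,0,-37,0,0,0],[0,0,0,-37,0,0,0]])

```text
t: 26.65
tcp_pos: [0.6284, -0.0705, 0.2716]
ee_rot: [-3.141, 0.001, 3.098]
contact_force: [-2.8, -0.6, 3.8]
grip_width: 0.297
grasp_force: 70.2
```

>>> jog_arm(targets=[[0,0.5,12,0,0,0,0],[0,1,26,0,0,0,0],[0,2,42,0,0,0,0],[0,2.5,58,0,0,0,0],[0,3,74,0,0,0,0],[0,4,90,0,0,0,0],[0,5,106,0,0,0,0],[0,5.5,122,0,0,0,0],[0,6,138,0,0,0,0],[0,7,152,0,0,0,0],[0,7,163,0,0,0,0],[0,7,163,0,0,0,0]])

```text
t: 28.15
tcp_pos: [0.6354, 0.0951, 0.2716]
ee_rot: [3.138, 0.002, 3.1]
contact_force: [0.6, 0.8, 5.9]
grip_width: 0.295
grasp_force: 70.6
```

Run:
```python
from h import *
state();I=look("f")
w=np.zeros((400,800,3),np.uint8)
w[:,:400]=cv2.resize(I["top"][130:330,195:395],(400,400))[:,:,::-1]
w[:300,400:]=cv2.resize(I["scene"][195:345,210:410],(400,300))[:,:,::-1]
cv2.imwrite("pics/f.png",w)
```

```text
t28.15 [0.6354 0.0951 0.2716] [3.1383 0.0016 3.1004] grip 0.295 F [0.5659 0.7532 5.868 ] q [ 0.1977  1.0046 -0.8307  1.5948  0.8724  0.9462  0.59  ]
```

View pics/f.png

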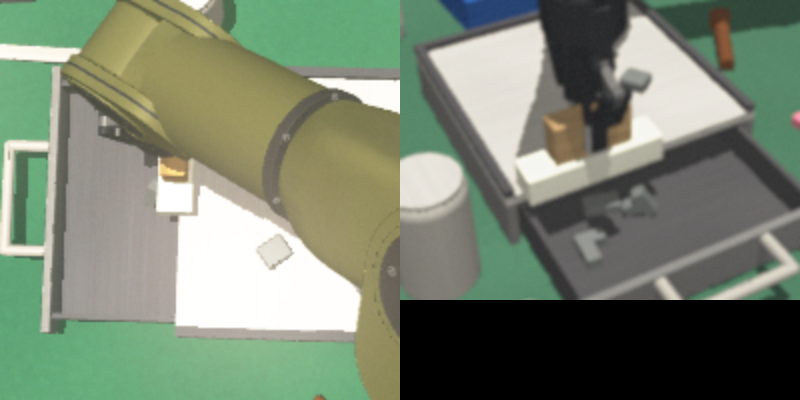

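Three chips (L, T and block) have dropped into the drawer, and the diamond chip remains at crop (275,250). Now for the second lane.

>>> jog_arm(targets=[[0,0,0,30,0,0,0],[0,0,0,65,0,0,0],[0,-30,-45,65,0,0,0],[0,-65,-95,65,0,0,0],[0,-95,-140,65,0,0,0],[0,-109,-160,65,0,0,0],[0,-109,-160,65,0,0,0],[0,-109,-160,35,0,0,0],[0,-109,-160,12,0,0,0],[0,-109,-160,4,0,0,0],[0,-109,-160,0,0,0,0],[0,-109,-160,0,0,0,0]])

```text
t: 29.75
tcp_pos: [0.5269, -0.0665, 0.2716]
ee_rot: [3.14, 0.002, 3.099]
contact_force: [0.4, -0.8, -2.8]
grip_width: 0.297
grasp_force: 69.8
```

>>> jog_arm(targets=[[0,0.5,12,0,0,0,0],[0,1,26,0,0,0,0],[0,2,42,0,0,0,0],[0,2.5,58,0,0,0,0],[0,3,74,0,0,0,0],[0,4,90,0,0,0,0],[0,5,106,0,0,0,0],[0,5.5,122,0,0,0,0],[0,6,138,0,0,0,0],[0,7,152,0,0,0,0],[0,7,163,0,0,0,0],[0,7,163,0,0,0,0]])

```text
t: 31.25
tcp_pos: [0.5332, 0.0981, 0.2716]
ee_rot: [3.138, 0.001, 3.1]
contact_force: [0.2, 0.3, 5.7]
grip_width: 0.297
grasp_force: 70.8
```

>>> jog_arm(targets=[[0,0,0,40,0,0,0],[0,0,0,90,0,0,0],[0,0,20,130,0,0,0.05],[0,0,70,130,0,0,0.1],[0,0,120,130,0,0,0.15],[0,0,170,130,0,0,0.2],[0,0,220,130,0,0,0.23],[0,-10,270,130,0,0,0.23],[0,-10,300,130,0,0,0.23],[0,-10,300,130,0,0,0.23]])

```text
t: 32.5
tcp_pos: [0.5208, 0.3992, 0.4001]
ee_rot: [3.137, -0.002, -2.949]
contact_force: [-0.2, -0.9, -1.9]
grip_width: 0.295
grasp_force: 69.8
```

Run:
```python
from h import *
state();I=look("g");onplate(I)
w=np.zeros((400,800,3),np.uint8)
w[:,:400]=cv2.resize(I["top"][130:330,225:425],(400,400))[:,:,::-1]
w[:300,400:]=cv2.resize(I["scene"][195:345,210:410],(400,300))[:,:,::-1]
cv2.imwrite("pics/g.png",w)
```

```text
t32.50 [0.5208 0.3992 0.4001] [ 3.1374 -0.0021 -2.9494] grip 0.295 F [-0.1555 -0.8789 -1.9242] q [-0.2731  0.8838 -0.948   1.4464  0.7379  1.1902  0.442 ]
plate: [313.1 282.4] [0.4788 0.0267] [ 55. 141.] yaw 1.500
```

View pics/g.png

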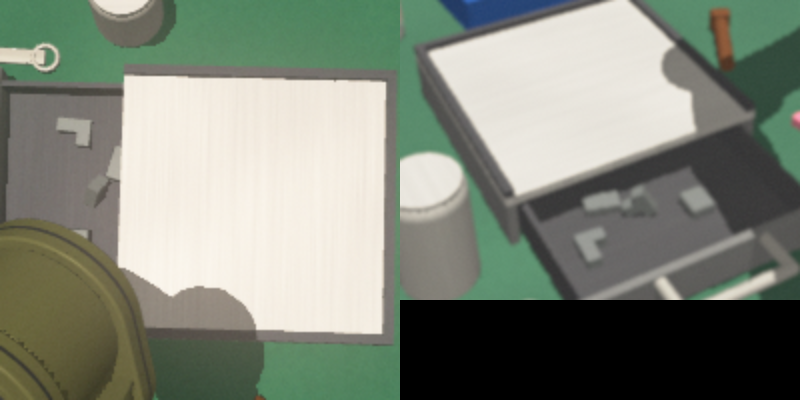

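The plate is clear and all four chips lie in the drawer, at scene-crop (600,203), (640,203), (590,245) and (697,198). I'll put the scraper back on its mat, lined up with it.

>>> jog_arm(targets=[[0,-4,32,-40,0,0,0],[0,-4,32,-90,0,0,0],[0,-4,32,-140,0,0,0],[0,-4,32,-170,0,0,0],[0,-4,32,-180,0,0,0],[0,-4,32,-180,0,0,0]])

```text
t: 33.35
tcp_pos: [0.5197, 0.4268, 0.2208]
ee_rot: [3.141, -0.0, -2.956]
contact_force: [-0.9, -0.6, -2.6]
grip_width: 0.298
grasp_force: 69.8
```

>>> jog_arm(targets=[[0,-2,3,-6,0,0,0],[0,-2,3,-10,0,0,0],[0,-2,3,-12,0,0,0],[0,-2,3,-12,0,0,0]])

```text
t: 33.85
tcp_pos: [0.5173, 0.4306, 0.2096]
ee_rot: [3.141, 0.001, -2.955]
contact_force: [-2.1, -1.3, 2.8]
grip_width: 0.298
grasp_force: 70.2
```

Contact is light, so I'll release, lift, and move aside toward the handle.

>>> jog_arm(targets=[[0.3,0,0,0,0,0,0],[0.45,0,0,0,0,0,0],[0.6,0,0,0,0,0,0],[0.6,0,0,0,0,0,0],[0.6,0,0,0,0,0,0],[0.6,0,0,40,0,0,0],[0.6,0,0,90,0,0,0],[0.6,0,0,140,0,0,0],[0.3,20,-50,160,0,0,-0.1],[0,40,-90,160,0,0,-0.2],[0,70,-120,160,0,0,-0.23],[0,70,-120,160,0,0,-0.23]])

```text
t: 35.35
tcp_pos: [0.5907, 0.306, 0.3681]
ee_rot: [-3.138, 0.002, 3.089]
contact_force: [-0.3, -0.4, -1.0]
grip_width: -0.003
grasp_force: 0.0
```

Run:
```python
from h import *
state();I=look("h")
for n in I:
  h=cv2.cvtColor(I[n],cv2.COLOR_RGB2HSV);
  for b in blobs(masks(I[n])["wood"],200):
    if (n=="top" and 80<b[0][0]<200 and 200<b[0][1]<320) or (n=="scene" and 430<b[0][0]<545 and 330<b[0][1]<470): print(n,np.round(b[0],1),b[1],b[2],onz(n,b[2][0],.076)[:2] if n=="top" else "")
m=(h[:,:,0]>8)&(h[:,:,0]<25)&(h[:,:,1]>80)&(h[:,:,2]>185)
for b in blobs(m,100):
    if 440<b[0][0]<540 and 340<b[0][1]<430: print("scene top face",b[0],b[1],onz("scene",b[0],.076))
w=np.zeros((400,800,3),np.uint8)
w[:,:400]=cv2.resize(I["top"][170:330,85:285],(400,400))[:,:,::-1] if 0 else cv2.resize(I["top"][140:340,85:285],(400,400))[:,:,::-1]
w[:,400:]=cv2.resize(I["scene"][270:470,345:545],(400,400))[:,:,::-1]
cv2.imwrite("pics/h.png",w)
```

```text
t35.35 [0.5907 0.306  0.3681] [-3.1384  0.0022  3.0895] grip -0.003 F [-0.3357 -0.3576 -1.0381] q [-0.1306  0.9117 -0.8774  1.4498  0.7413  1.1311  0.3808]
top [119.5 262.4] 459.5 ((119.5810775756836, 262.4864807128906), (38.63375473022461, 13.151917457580566), 80.53767395019531) [0.5176 0.4281]
scene [479.1 383.9] 1185.0 ((478.9167785644531, 383.5034484863281), (24.46234703063965, 57.13768005371094), 42.61406326293945) 
scene top face (481.8437884378843, 377.3874538745387) 677.5 [0.5195 0.4323 0.076 ]
```

View pics/h.png

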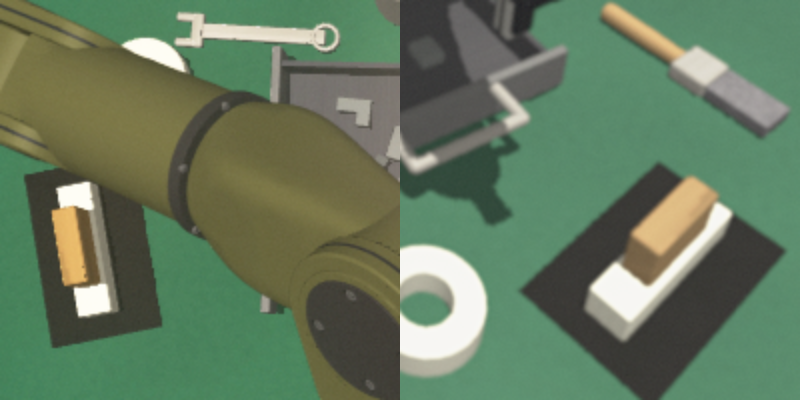

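The scraper stands in the middle of the mat at (0.518, 0.429), aligned with it. Now I'll bring the shut fingers down in front of the handle to push the drawer closed.

>>> jog_arm(targets=[[0,0,20,0,0,0,0],[0,0,20,-50,0,0,0],[0,0,20,-100,0,0,0],[0,0,20,-150,0,0,0],[0,0,20,-170,0,0,0],[0,0,5,-170,0,0,0],[0,0,-10,-170,0,0,0],[0,0,-10,-170,0,0,0]])

```text
t: 36.45
tcp_pos: [0.5888, 0.2982, 0.2005]
ee_rot: [-3.141, 0.003, 3.095]
contact_force: [0.8, -0.1, 0.7]
grip_width: -0.0
grasp_force: 0.0
```

>>> jog_arm(targets=[[0,-0.2,-5,0,0,0,0],[0,-0.5,-10,0,0,0,0],[0,-1,-18,0,0,0,0],[0,-1,-26,0,0,0,0],[0,-1.5,-34,0,0,0,0],[0,-2,-42,0,0,0,0],[0,-2,-50,0,0,0,0],[0,-2.5,-58,0,0,0,0],[0,-3,-66,0,0,0,0],[0,-3,-74,0,0,0,0],[0,-3.5,-82,0,0,0,0],[0,-4,-90,0,0,0,0],[0,-4,-98,0,0,0,0],[0,-4.5,-106,0,0,0,0],[0,-5,-112,0,0,0,0],[0,-5,-116,0,0,0,0],[0,-5,-120,0,0,0,0],[0,-5,-120,0,0,0,0]])

```text
t: 38.7
tcp_pos: [0.5822, 0.1797, 0.1985]
ee_rot: [-3.14, -0.001, 3.097]
contact_force: [-0.5, 0.5, -0.3]
grip_width: 0.005
grasp_force: 0.0
```

>>> jog_arm(targets=[[0,0,-3,0,0,0,0],[0,0,-6,0,0,0,0],[0,0,-9,0,0,0,0],[0,0,-12,0,0,0,0],[0,0,-12,0,0,0,0]])

```text
t: 39.33
tcp_pos: [0.5825, 0.1677, 0.1986]
ee_rot: [-3.141, 0.0, 3.097]
contact_force: [-0.0, 0.2, -0.5]
grip_width: -0.0
grasp_force: 0.1
```

>>> jog_arm(targets=[[0,0,-2,0,0,0,0],[0,0,-4,0,0,0,0],[0,0,-6,0,0,0,0],[0,0,-8,0,0,0,0],[0,0,-8,0,0,0,0]])

```text
t: 39.95
tcp_pos: [0.5823, 0.1646, 0.1991]
ee_rot: [3.131, 0.001, 3.101]
contact_force: [1.2, 10.4, -6.8]
grip_width: -0.005
grasp_force: 5.3
```

Run:
```python
from h import *
state();I=look("i")
w=cv2.resize(I["scene"][195:345,230:430],(800,600),interpolation=cv2.INTER_CUBIC)[:,:,::-1]
cv2.imwrite("pics/i.png",w)
```

```text
t39.95 [0.5823 0.1646 0.1991] [3.1306 0.001  3.1009] grip -0.005 F [ 1.212  10.4382 -6.7558] q [ 0.0471  1.0601 -0.7384  1.7374  0.999   0.7601  0.3178]
```

View pics/i.png

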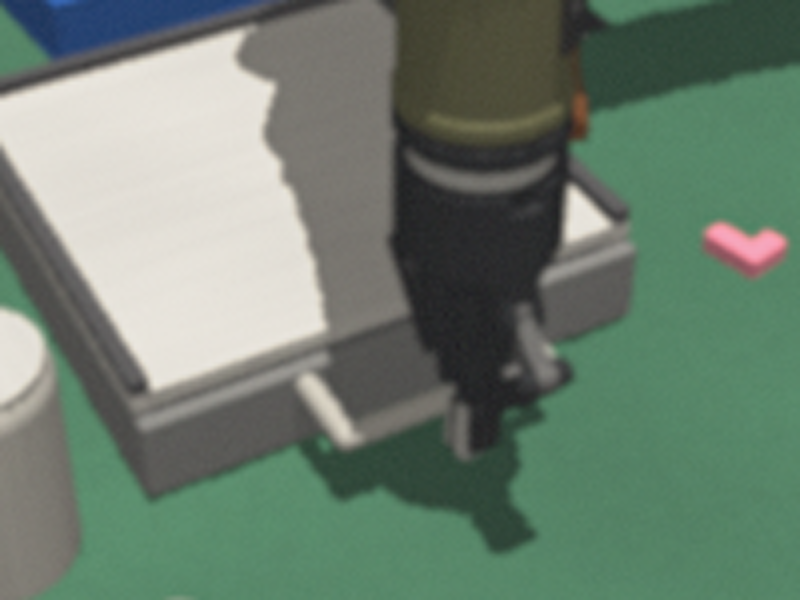

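The drawer front sits flush against the station, with 10 N of resistance at the stop. I'll press 2 mm more, then back off, lift and park clear.

>>> jog_arm(targets=[[0,0,-2,0,0,0,0],[0,0,-2,0,0,0,0],[0,0,15,0,0,0,0],[0,0,35,0,0,0,0],[0,0,35,50,0,0,0],[0,0,35,110,0,0,0],[0,0,35,170,0,0,0],[0,-60,20,200,0,0,0],[0,-110,-30,220,0,0,-0.2],[0,-130,-90,220,0,0,-0.4],[0,-150,-150,220,0,0,-0.6],[0,-150,-210,220,0,0,-0.8],[0,-150,-270,220,0,0,-1.0],[0,-150,-330,220,0,0,-1.2],[0,-200,-390,220,0,0,-1.4],[0,-240,-450,220,0,0,-1.4],[0,-260,-510,220,0,0,-1.4],[0,-280,-560,220,0,0,-1.4],[0,-280,-560,220,0,0,-1.4],[0,-280,-560,220,0,0,-1.4]])

```text
t: 42.55
tcp_pos: [0.3015, -0.4009, 0.4186]
ee_rot: [-3.141, 0.0, 1.694]
contact_force: [-0.3, 1.1, -0.3]
grip_width: -0.001
grasp_force: 0.0
```

Run:
```python
from h import *
state();I=look("j");onplate(I)
w=np.zeros((480,800,3),np.uint8)
w[:,:]=cv2.resize(I["top"],(800,600))[60:540,:,::-1]
cv2.imwrite("pics/j.png",w)
```

```text
t42.55 [ 0.3015 -0.4009  0.4186] [-3.1408  0.0003  1.6937] grip -0.001 F [-0.347   1.0652 -0.2604] q [ 1.2502  0.5718 -0.6605  1.8995  0.4681  0.8291  0.4653]
```

View pics/j.png

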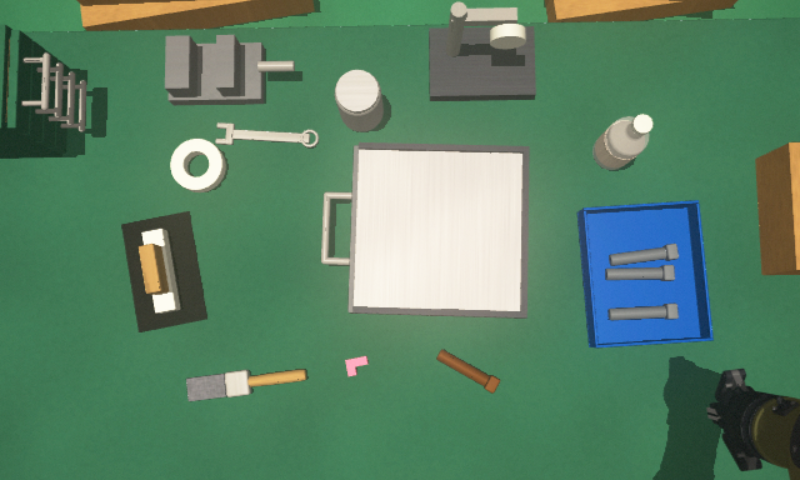

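The final view shows three bolts lying in the basket; the far one was nudged but still lies flat inside. The plate is bare and the drawer is shut. The scraper is centred on its mat, and the bystanders and look-alikes haven't moved. I'll hand the job in.

```bash
python3 -c "
from workcell import r
print(r.close_job())"
```

```text
the job is handed in; nothing more can be done
None
```

I handed the job in: all three bolts are in the basket, all four chips are in the fully shut drawer, and the scraper is back in the middle of its mat, with nothing else on the bench moved.

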